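# Take the empty ribbon core off the stand

### The job

The orange ribbon core on the lit stand is empty: slide it along its spindle and off the open end, then set it down gently, without dropping it, on its side inside the blue tray and let go. Leave the grey core on its spindle, and do not disturb the glue bottle or the paper cutter.

Things in the scene. Friction and masses are not known exactly. Their poses are not given: they have to be found in the camera images.
- stand: Wooden ribbon stand, fixed. Origin on the table (z = 0) below the midpoint between the open ends of its two spindles; x points along the spindles from open end to back, y across, z up. Spindles: level, steel, 10 mm diameter, axes 150 mm up at y = +55 and -55 mm, open ends at x = 0, held at x = 144 mm by a wooden crossbar. Base board 18 mm thick, x = 25 to 195 mm, 280 mm wide.
- light_bar (a point): Centre of the stand's aluminium light bar, 24 mm (stand x) by 270 mm (y) by 20 mm high, its underside 236 mm above the table, its front edge 63 mm behind the spindles' open ends. It is fixed above the cores, so a gripper cannot come down on them upright: lean it in under the bar's front edge, from the open-end side.
- post_top (a point): Top (273 mm up) of the stand's post on its +y side; a like one stands on the -y side (stand y = +128 and -128 mm, x = 144 to 166 mm, 18 mm wide). From each post an arm, 12 mm wide, 255 to 269 mm up, runs forward to x = 62 mm and holds the light bar.
- orange_core_center (a point): Centre of the orange plastic core to be removed: a rigid tube 60 mm long, 44 mm outside diameter, 20 mm bore, about 50 g, loose. Its x axis is the tube's axis. At the start it hangs on one of the stand's two spindles (either one), its centre 5 mm below the spindle's axis and 62 to 78 mm behind the spindle's open end; it slides freely.
- grey_core_center (a point): Centre of the grey plastic core, same size and shape as the orange one, which hangs on the other spindle and stays there.
- tray: Blue plastic open tray, fixed to the table, 160 mm (its x) by 190 mm (its y) by 28 mm high outside, walls and floor 5 mm thick. Origin at the centre of its underside, on the table; z up.
- glue_center (a point): Middle (half-way up) of a white glue bottle, 40 mm diameter, 110 mm tall, standing beyond the tray as seen from the robot. Loose; leave it alone.
- cutter_center (a point): Middle of a yellow paper cutter, 130 mm long along its own y, 20 mm wide, 12 mm thick, lying flat on the table between the robot and the tray. Loose; leave it alone.
There are look-alikes about, which are no part of the job. Of the things like the part that bears orange_core_center, leave any that is green or red; of the rest the smaller one is meant.

How it is judged (in metres and radians):
On the way:
1. the orange core is wholly clear of its spindle, beyond the open end (x of orange_core_center in the frame of stand below -0.03 m), for 0.1 s.
At the end, for the whole second after the job is handed in: The orange core lies on its side (axis within 0.22 rad of level) on the floor of the tray (centre inside the walls and less than 34 mm above the table), at rest (under 20 mm/s) and released; the grey core still hangs on its spindle (x of orange_core_center in the frame of tray between -0.075 and 0.075 m and y of orange_core_center in the frame of tray between -0.09 and 0.09 m and height (world z) of orange_core_center below 0.034 m and angle between orange_core_center's own x axis and vertical above 1.35 rad and linear speed of orange_core below 0.02 m/s and x of grey_core_center in the frame of stand above 0.04 m and height (world z) of grey_core_center above 0.13 m); the robot touches nothing.
It fails at once if the orange core is dropped or thrown down (faster than 0.9 m/s below 120 mm) (height (world z) of orange_core_center below 0.12 m and linear speed of orange_core above 0.9 m/s).
It fails at once if the grey core is moved more than 25 mm (distance of grey_core_center from where it was at the start of the episode above 0.025 m).
It fails at once if the glue bottle is moved more than 25 mm or tipped over (distance of glue_center from where it was at the start of the episode above 0.025 m or angle between glue_center's own z axis and vertical above 0.4 rad).
It fails at once if the paper cutter is moved more than 25 mm (distance of cutter_center from where it was at the start of the episode above 0.025 m).
It also fails if it takes over 48 s, if anything falls off the work surface, if the arm or the gripper's body presses on something with over 40 N, if the wrist force passes 120 N, or if a joint passes its speed limit or range.

### The arm

A 6-joint arm with a two-finger parallel gripper is mounted at the origin on the work surface. World frame = base frame: x ahead of the robot, y to its left, z up, the work surface at z = 0. Lengths are in mm, angles in rad, forces in N, time in s.
With the tool pointing down it reaches from about 350 to 775 mm from the base axis. Payload 7.3 kg.
Tool frame: the origin (TCP) lies midway between the tips of the shut fingers; the grasp point (between the pads) lies 19 mm behind it (manip.pinch_z is the distance from the TCP to the grasp point, in mm); x points along the fingers, y is the direction in which the jaws open and shut, and the axes are right-handed (so a half turn about x gives the same grasp; the last joint's range is limited). The gripper opens to 92 mm and grips with 3 to 60 N. Pads are 19 mm wide; open, the fingers measure 130 mm over their backs; the gripper's body (75 mm by 190 mm) begins 47 mm behind the grasp point.
Start: joints at [1.073, 0.342, 1.524, -0, 1.275, -0.146], TCP at [180.895, 492.871, 226.741] pointing down, gripper open.
Joint ranges: [-2.53, 2.53], [-0.77, 2.02], [0.04, 2.7], [-1, 4.14], [0.28, 2.66], [-3.11, 3.11]. Speed limits (rad/s): [2.57, 2.57, 3.14, 3.14, 3.14, 3.14].

### API

Orientations are given as a unit quaternion [w, x, y, z].
In Python, from station import monitor, vision, hand_in, manip gives the robot as it stands. The module is installed in compiled form; this text tells all that it offers.
- The arm moves only by the tool carry_out, never from a script. Its arguments are lists of equal length, an entry for each row: "hand": the opening, from -1 (shut) to 1 (fully open); "travel": the shift along the tool's x, y, z in mm, a list of three; "angular": the turn, a rotation vector about the tool's x, y, z in degrees, a list of three. A call has 1 to 5 rows; each row is the pose to reach, as a shift and turn from the pose measured when the call began, along the tool's axes at that moment; what a row does not reach only later rows make up. A row lasts 1/12 s, in which the tool goes at most 41.7 mm and 7.16 degrees, less where a joint would pass 70% of its speed; a pose out of reach is approached as far as the arm can. A call with a gripper value outside its range is refused whole. The fingers move at their own pace and stop on an object; the grip force is fixed at half the most. Time passes only in rows, so rows that repeat a pose let the fingers close. It gives the time, the measured TCP pose, the force and the opening at its end, in the units of the state.
- monitor.get_state(): the state, without advancing time (a new reading comes with each control period).
- vision.get_image(name): name is "side" or "top" or "wrist"; returns (picture, depth): 480x640x3 uint8, red, green, blue; 480x640 float32, mm along the optical axis (not along the pixel's ray), 0 where there is no reading.
- vision.calibration(name): a dict with "camera_matrix" (3x3 intrinsics, pixels), "xyz" and "attitude" of the camera in the world. Camera axes: x right, y down, z forward; pixel columns grow to the right and rows downward; lengths in mm; the calibration is good to about 2 mm. A picture is of the moment at which its call begins: read the wrist's pose just before it. calibration takes no time and is no camera call; for the wrist camera it gives the pose at the moment of the call.
- hand_in(): hands the job in, once; it reports no verdict.
The state is a dict: "t": time; "joints": joint angles; "qd": joint speeds; "joint_efforts": joint torques, N m; "tcp_pos": TCP position; "ee_rot": TCP orientation; "force": force on the tool from outside, world axes, zero at the start; "moment": the same for the moment, N m; "opening": opening from 0.0 (shut) to 1.0 (fully open).
Only numpy, scipy, OpenCV 4.12 (cv2) and the standard library are available. Lean on these libraries where they do the work, as an engineer would, in place of code of your own. Each camera call takes 0.05 s, during which the arm holds its last target.

## Working session

There is one attempt and no reset: what is moved stays moved. The work goes in short steps, Python scripts to look and compute and a tool call to move; the robot and the scene stay as the last step left them, time stands still between calls to the robot, and variables do not carry over. Pictures are saved under pics/ and viewed, and the job is handed in when it is done.

Besides the shell and the picture viewer there is one more tool, called after "Call:" as name(argument=value, ...) on one line, values as JSON. carry_out: Moves the arm, as the interface text tells. Its arguments: {"type":"object","properties":{"hand":{"type":"array","items":{"type":"number"}},"travel":{"type":"array","items":{"type":"array","items":{"type":"number"}}},"angular":{"type":"array","items":{"type":"array","items":{"type":"number"}}}},"required":["hand","travel","angular"]}

```bash
mkdir -p pics
cat > h.py <<'E'
import numpy as np, cv2
from scipy.spatial.transform import Rotation as R
from station import monitor, vision, hand_in, manip
def q2R(q): return R.from_quat([q[1],q[2],q[3],q[0]]).as_matrix()
def grab(n):
    c=vision.calibration(n); im,d=vision.get_image(n); return im,d,c
def cam(c):
    K=np.array(c["camera_matrix"]); a=np.array(c["attitude"]); Rm=a if a.shape==(3,3) else q2R(a)
    return K,Rm,np.array(c["xyz"],float)
def cloud(d,c):
    K,Rm,t=cam(c); v,u=np.mgrid[:480,:640]
    P=np.stack([(u-K[0,2])/K[0,0]*d,(v-K[1,2])/K[1,1]*d,d],-1)
    P=P@Rm.T+t; P[d==0]=np.nan; return P
def proj(p,c):
    K,Rm,t=cam(c); q=(np.atleast_2d(p)-t)@Rm; return q[:,:2]/q[:,2:]*[K[0,0],K[1,1]]+[K[0,2],K[1,2]]
E
python3 - <<'E'
from h import *
s=monitor.get_state(); print(s)
for n in ("side","top","wrist"):
    im,d,c=grab(n); cv2.imwrite(f"pics/{n}0.png",im[...,::-1]); np.savez(f"{n}0.npz",im=im,d=d,P=cloud(d,c)); print(n,c)
E
```

```text
{'t': 0.0, 'joints': array([ 1.07299287e+00,  3.42718865e-01,  1.52503723e+00, -3.32126880e-05,
        1.27536517e+00, -1.46027352e-01]), 'qd': array([ 1.08464968e-03, -5.42731620e-05,  4.30253737e-05,  6.96077868e-04,
        1.88542938e-03,  4.15032332e-04]), 'joint_efforts': array([ 3.42986618e-05, -4.31252110e+01, -2.44215310e+01,  7.17959111e-02,
        5.61997353e-02, -1.65405140e-04]), 'tcp_pos': array([180.70225807, 492.48703888, 226.03990118]), 'ee_rot': array([ 0.69603727,  0.12321171,  0.69635794, -0.12424418]), 'force': array([-0.64638386,  0.67258992, -0.14072597]), 'moment': array([-1.39806304e-05,  3.47028292e-02, -2.38774859e-02]), 'opening': 0.9982035174949708}
side {'camera_matrix': array([[501.54292201,   0.        , 316.69420303],
       [  0.        , 501.54292201, 232.53391081],
       [  0.        ,   0.        ,   1.        ]]), 'xyz': array([285.17012409, 588.76195653, 908.2249887 ]), 'attitude': array([ 0.07555021, -0.23127736,  0.91312334, -0.32712187])}
top {'camera_matrix': array([[493.32489929,   0.        , 310.54430717],
       [  0.        , 493.32489929, 237.41590889],
       [  0.        ,   0.        ,   1.        ]]), 'xyz': array([ 449.00255673,   23.19501622, 1215.43852198]), 'attitude': array([ 0.04314943, -0.70013019,  0.71252268, -0.01634843])}
wrist {'camera_matrix': array([[361.15263465,   0.        , 320.99975923],
       [  0.        , 361.15263465, 237.00954634],
       [  0.        ,   0.        ,   1.        ]]), 'xyz': array([112.5295817 , 516.97964055, 384.09878476]), 'attitude': array([0.11297294, 0.81226115, 0.5669    , 0.07805977])}
```

View pics/top0.png

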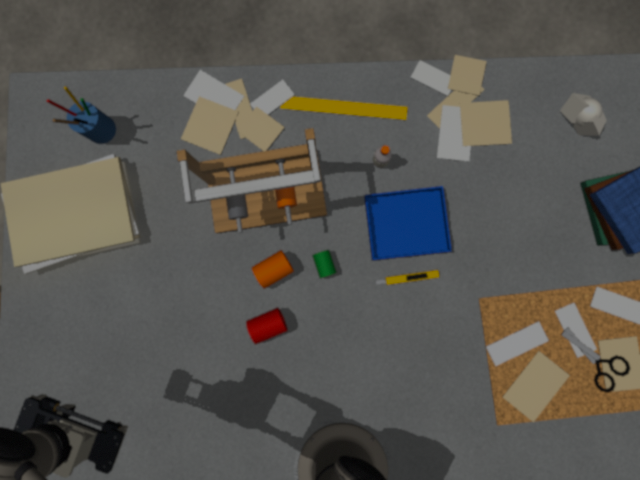

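View pics/side0.png

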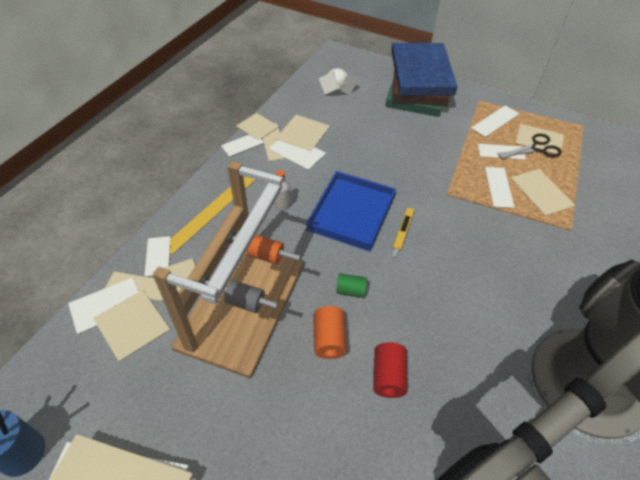

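View pics/wrist0.png

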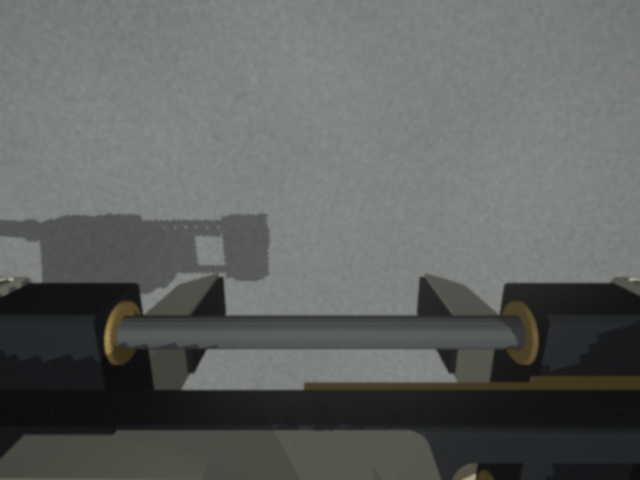

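The top view shows two orange candidates: the core on the spindle at top (286,196) / side (265,249), and a larger tube lying on the table at top (272,268) / side (330,332). The green (324,264) and red (267,325) ones are excluded. The one on the spindle is smaller and sits on the lit stand, so it fits. I'll confirm it in a crop and measure.

Run:
```python
from h import *
a=np.load("side0.npz"); im=a["im"]
c1=cv2.resize(im[150:380,140:400],None,fx=2.2,fy=2.2,interpolation=cv2.INTER_CUBIC)
cv2.imwrite("pics/crop_side.png",c1[...,::-1])
b=np.load("top0.npz"); im=b["im"]
c1=cv2.resize(im[120:300,170:470],None,fx=2.6,fy=2.6,interpolation=cv2.INTER_CUBIC)
cv2.imwrite("pics/crop_top.png",c1[...,::-1])
for n,z in(("side",a),("top",b)):
    im=z["im"];P=z["P"];hsv=cv2.cvtColor(im,cv2.COLOR_RGB2HSV)
    H,S,V=hsv[...,0],hsv[...,1],hsv[...,2]
    for nm,m in dict(orange=(H>5)&(H<14)&(S>190)&(V>80),blue=(H>105)&(H<125)&(S>180)&(V>60),yellow=(H>20)&(H<30)&(S>180)).items():
        k,l,st,ce=cv2.connectedComponentsWithStats(m.astype(np.uint8))
        for i in range(1,k):
            if st[i,4]>40:
                Q=P[l==i];Q=Q[~np.isnan(Q[:,0])]
                print(n,nm,st[i],np.median(Q,0).round(1),np.percentile(Q,3,axis=0).round(),np.percentile(Q,97,axis=0).round())
    # bar: z 240-270
    m=(P[...,2]>246)&(P[...,2]<262)&(P[...,0]>400)&(S<60)
    print(n,"bar",m.sum(),[cv2.minAreaRect(P[m][:,:2].astype(np.float32))] if m.sum()>5 else 0)
```

```text
side blue [ 314  180   78   65 3108] [ 577.1 -168.6    3.2] [ 508. -253.   -0.] [649. -80.  25.]
side bar 2033 [((664.1747436523438, 180.55245971679688), (104.99568176269531, 266.5923156738281), 12.229503631591797)]
top orange [277 188  19  20 213] [630.5 109.7 163.1] [609.  97. 153.] [645. 133. 168.]
top orange [253 251  34  23 229] [493.3 165.7  54.2] [473. 132.  43.] [512. 202.  60.]
top orange [257 262  36  25 304] [458.  150.2  52.7] [437. 116.  40.] [481. 185.  61.]
top blue [ 366  187   85   73 5077] [ 582.4 -170.5    4.8] [ 507. -257.    0.] [657. -80.  28.]
top yellow [ 281   97  126   23 1536] [878.6 -26.2   2.7] [ 853. -167.   -2.] [903. 118.   7.]
top yellow [386 270  53  14 318] [ 449.9 -168.1   11.5] [ 439. -236.    7.] [ 463. -117.   16.]
top bar 1594 [((664.315673828125, 171.90298461914062), (101.30494689941406, 263.99169921875), 3.924769401550293)]
```

View pics/crop_side.png

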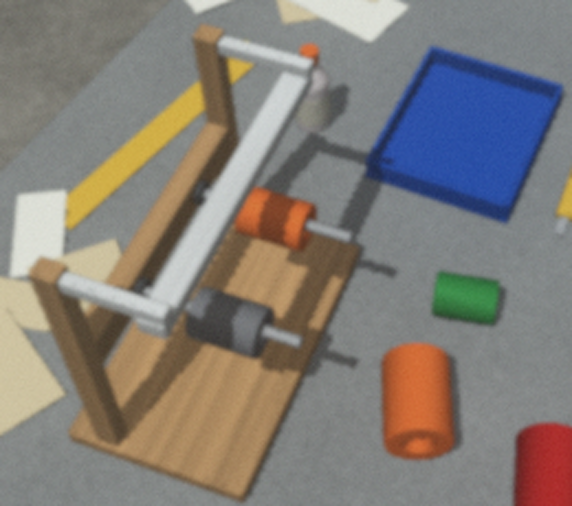

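View pics/crop_top.png

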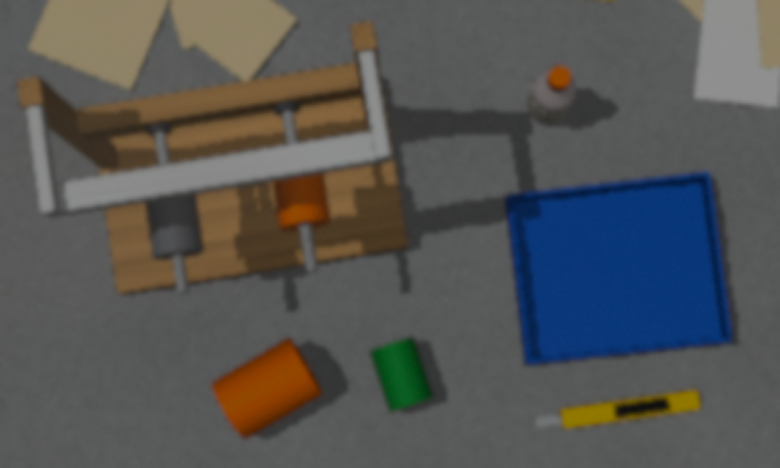

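The crops confirm it: the orange core on the right-hand (stand -y) spindle is the smaller of the two orange ones, under the light bar. The grey core is on the left spindle. Next I'll fit the stand pose from feature pixels in both cameras.

Run:
```python
from h import *
from scipy.optimize import least_squares
S=np.array([[0,-55,150],[0,55,150],[155,128,273],[155,-128,273]],float)
T=np.array([[289.6,223.8],[240,231.5],[182,153],[309.6,133]])
D=np.array([[299.1,257.7],[275.9,305],[162.7,272.7],[235,165]])
ct,cs=vision.calibration("top"),vision.calibration("side")
def W(p,X): 
    c,s=np.cos(p[2]),np.sin(p[2]); X=np.atleast_2d(X); return np.c_[p[0]+c*X[:,0]-s*X[:,1],p[1]+s*X[:,0]+c*X[:,1],X[:,2]]
f=lambda p:np.r_[(proj(W(p,S),ct)-T).ravel(),(proj(W(p,S),cs)-D).ravel()]
r=least_squares(f,[580,160,0.1],x_scale=[1,1,.01]); p=r.x; print(p,r.fun.round(1))
b=np.load("top0.npz");a=np.load("side0.npz")
def inv(p,P):
    c,s=np.cos(p[2]),np.sin(p[2]); d=P-[p[0],p[1],0]; return np.c_[c*d[:,0]+s*d[:,1],-s*d[:,0]+c*d[:,1],d[:,2]]
for n,z in(("top",b),("side",a)):
    im,P=z["im"],z["P"]; q=inv(p,P.reshape(-1,3)); hsv=cv2.cvtColor(im,cv2.COLOR_RGB2HSV).reshape(-1,3)
    for nm,y0 in(("orange",-55),("grey",55)):
        m=(abs(q[:,1]-y0)<26)&(q[:,2]>135)&(q[:,2]<185)&(q[:,0]>-10)&(q[:,0]<140)
        Q=q[m]; print(n,nm,m.sum(),np.percentile(Q,[1,5,50,95,99],axis=0).round(1).tolist())
        fat=Q[abs(Q[:,1]-y0)>10]; print("  fat x",np.percentile(fat[:,0],[1,5,50,95,99]).round(1), "y",np.percentile(fat[:,1],[1,99]).round(1), "zmax",np.percentile(Q[:,2],98))
    m=(q[:,2]>248)&(q[:,2]<262)&(abs(q[:,1])<110)&(hsv[:,1]<60)&(q[:,0]>30)&(q[:,0]<110); print(n,"bar",np.percentile(q[m],[3,50,97],axis=0).round(1).tolist())
    H=hsv; mb=((H[:,0]>105)&(H[:,0]<125)&(H[:,1]>170)&(P.reshape(-1,3)[:,0]>450)&(P.reshape(-1,3)[:,1]>-280)&(P.reshape(-1,3)[:,1]<-60)); 
    B=P.reshape(-1,3)[mb]; print("tray",cv2.minAreaRect(B[:,:2].astype(np.float32)))
np.save("stand.npy",p)
ov=b["im"][...,::-1].copy()
Xs=np.array([[63,-135,256],[63,135,256],[87,135,256],[87,-135,256],[25,-140,18],[25,140,18],[195,140,18],[195,-140,18],[0,-55,150],[144,-55,150],[0,55,150],[144,55,150]],float)
for n,c,z in(("top",ct,b),("side",cs,a)):
    ov=cv2.resize(z["im"],None,fx=2,fy=2)[...,::-1].copy(); u=(proj(W(p,Xs),c)*2+.5).astype(int)
    cv2.polylines(ov,[u[:4]],1,(0,255,0),1);cv2.polylines(ov,[u[4:8]],1,(255,0,255),1)
    cv2.line(ov,u[8],u[9],(0,255,255),1);cv2.line(ov,u[10],u[11],(0,255,255),1)
    cv2.imwrite(f"pics/ov_{n}.png",ov[220:620,340:940] if n=="top" else ov[300:760,280:880])
```

```text
[5.60800538e+02 1.61667210e+02 1.40417455e-01] [ 0.4  0.6  0.3  1.  -0.8  2.   0.2  0.7  0.1 -0.2  0.3  0.1 -2.5 -1.5
 -0.8 -1.3]
top orange 541 [[3.1, -75.5, 139.5], [13.6, -73.5, 148.5], [58.1, -54.8, 159.1], [132.8, -36.3, 167.2], [139.6, -33.3, 169.8]]
  fat x [40.5 41.  59.6 78.2 79.9] y [-75.9 -32.9] zmax 168.32207848584306
top grey 588 [[2.6, 34.4, 139.1], [14.4, 35.6, 147.7], [55.2, 53.9, 160.4], [133.0, 71.9, 167.9], [139.0, 75.5, 169.8]]
  fat x [33.1 33.4 55.3 77.6 80.1] y [34.  75.8] zmax 168.9890707426318
top bar [[64.0, -103.3, 251.1], [74.9, -0.6, 255.5], [86.8, 103.3, 258.6]]
tray ((580.992919921875, -166.35110473632812), (157.33676147460938, 189.80416870117188), 5.369832992553711)
side orange 861 [[2.3, -71.5, 136.5], [14.9, -66.8, 140.8], [63.1, -47.7, 156.9], [134.0, -33.9, 165.2], [139.4, -32.7, 166.7]]
  fat x [40.1 40.7 66.2 95.6 99. ] y [-72.3 -32.5] zmax 166.38965925806494
side grey 1023 [[2.0, 37.2, 136.7], [15.4, 41.7, 142.1], [57.2, 60.7, 158.6], [91.7, 76.0, 165.6], [138.3, 76.9, 167.1]]
  fat x [32.4 33.  59.6 89.4 91.5] y [35.1 77. ] zmax 166.4544902037654
side bar [[63.4, -102.4, 249.8], [73.5, 12.7, 253.9], [85.7, 104.9, 256.2]]
tray ((579.1702880859375, -166.809814453125), (154.95872497558594, 193.5666961669922), 5.35601806640625)
```

View pics/ov_top.png

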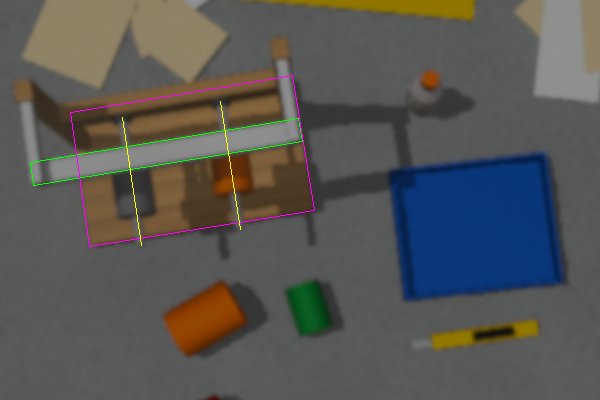

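View pics/ov_side.png

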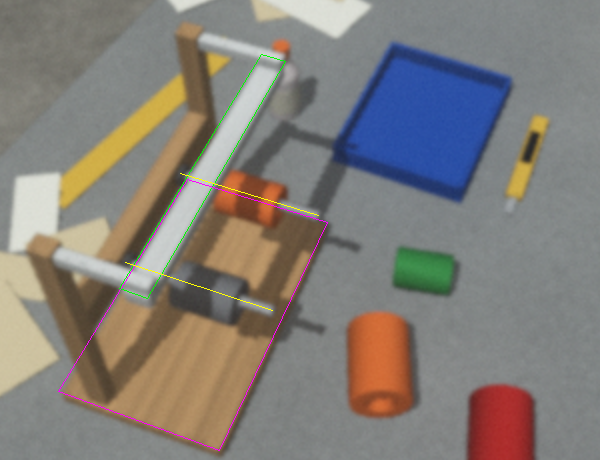

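The overlay matches the spindles, bar and board: stand origin (561,162), yaw 8.0°, with the orange core's front face at stand x≈40.5, so its centre is at about 70.5. The tray centre is about (580,-166.5) at yaw 5.4°, and the measured sizes match. Next I'll plan the motion.

```bash
cat >> h.py <<'E'
p=[560.8,161.7,0.1404]
def SW(X):
    c,s=np.cos(p[2]),np.sin(p[2]); X=np.asarray(X,float); return np.array([p[0]+c*X[0]-s*X[1],p[1]+s*X[0]+c*X[1],X[2]])
def goalR(el,yaw,flip):
    e=np.radians(el); x=np.array([np.cos(e)*np.cos(yaw),np.cos(e)*np.sin(yaw),-np.sin(e)])
    y=np.array([-np.sin(yaw),np.cos(yaw),0.])*(-1 if flip else 1); return np.c_[x,y,np.cross(x,y)]
def rel(pos,Rg,s=None):
    s=s or monitor.get_state(); R0=q2R(s["ee_rot"]); 
    return (R0.T@(np.asarray(pos)-s["tcp_pos"])).round(1), np.degrees(R.from_matrix(R0.T@Rg).as_rotvec()).round(2)
def pinch(pos,Rg): return np.asarray(pos)+manip.pinch_z*Rg[:,0]
E
python3 - <<'E'
from h import *
s=monitor.get_state(); R0=q2R(s["ee_rot"]); print(R0.round(3), manip.pinch_z)
c=vision.calibration("wrist"); print("cam in tool",R0.T@(np.array(c["xyz"])-s["tcp_pos"]))
for f in(0,1):
    Rg=goalR(58,p[2],f); g=SW([50,-55,150]); t=pinch(g,Rg); pre=t-110*Rg[:,0]
    print(f,t.round(),pre.round(),rel(pre,Rg),Rg.round(2).tolist())
E
```

```text
[[-0.001  0.345  0.939]
 [-0.001  0.939 -0.345]
 [-1.    -0.001 -0.   ]] 18.8
cam in tool [-157.96542284   -0.74710258  -72.4263297 ]
0 [628. 116. 134.] [570. 107. 227.] (array([  -0.9, -227.4,  498.3]), array([-27.44, -31.37,   7.93])) [[0.52, -0.14, 0.84], [0.07, 0.99, 0.12], [-0.85, 0.0, 0.53]]
1 [628. 116. 134.] [570. 107. 227.] (array([  -0.9, -227.4,  498.3]), array([146.64,  10.64,  42.09])) [[0.52, 0.14, -0.84], [0.07, -0.99, -0.12], [-0.85, -0.0, -0.53]]
```

```bash
cat > go.py <<'E'
from h import *
import sys
# usage: go.py stand sx sy sz back el  -> pinch point in stand frame, backed off along tool x
a=[float(v) for v in sys.argv[2:]]
el=a[4]; 
if sys.argv[1]=="stand": Rg=goalR(el,p[2],0); g=SW(a[:3])
else: Rg=goalR(el,a[5],0); g=np.array(a[:3])
t=pinch(g,Rg)-a[3]*Rg[:,0]
s=monitor.get_state(); R0=q2R(s["ee_rot"])
print("t",round(s["t"],2),"tcp",s["tcp_pos"].round(1),"F",s["force"].round(1),"op",round(s["opening"],3),"q",s["joints"].round(2))
print("target",t.round(1),*rel(t,Rg,s))
E
python3 go.py stand 50 -55 150 120 58
```

```text
t 0.15 tcp [180.7 492.6 226.2] F [ 0.3 -0.6  0.5] op 0.998 q [ 1.07  0.34  1.52 -0.    1.28 -0.15]
target [564.9 106.7 235.8] [  -9.4 -229.9  493.6] [-27.44 -31.37   7.93]
```

Call:
carry_out(hand=[1,1,1,1,1], travel=[[-5,-16,35],[-10,-32,70],[-15,-48,105],[-20,-64,140],[-25,-80,175]], angular=[[0,0,0],[0,0,0],[-3,-3.5,1],[-6,-7,2],[-10,-11,3]])

```text
t: 0.57
tcp_pos: [318.9, 355.8, 251.4]
ee_rot: [0.772, 0.067, 0.63, -0.055]
force: [0.4, 0.7, 0.5]
opening: 1.0
```

```bash
python3 go.py stand 50 -55 150 120 58
```

```text
t 0.57 tcp [318.9 355.8 251.4] F [0.4 0.7 0.5] op 1.0 q [ 0.77  0.17  1.71 -0.16  1.12 -0.57]
target [564.9 106.7 235.8] [  64.7 -204.   277.5] [-17.36 -20.17   4.85]
```

Call:
carry_out(hand=[1,1,1,1,1], travel=[[6,-22,30],[12,-44,60],[18,-66,90],[25,-88,120],[32,-110,150]], angular=[[-3,-4,1],[-6,-8,2],[-9,-12,3],[-13,-16,4],[-17,-20,5]])

```text
t: 0.98
tcp_pos: [452.1, 220.4, 246.4]
ee_rot: [0.873, -0.032, 0.483, 0.062]
force: [0.1, 1.1, -0.6]
opening: 1.001
```

```bash
python3 go.py stand 50 -55 150 120 58
```

```text
t 0.98 tcp [452.1 220.4 246.4] F [ 0.1  1.1 -0.6] op 1.001 q [ 0.38  0.04  2.   -0.23  0.57 -1.17]
target [564.9 106.7 235.8] [  59.6 -128.3   75.8] [-0.13  0.12 -0.12]
```

Call:
carry_out(hand=[1,1,1,1,1], travel=[[12,-30,18],[25,-60,36],[38,-90,55],[50,-115,70],[60,-128,76]], angular=[[0,0,0],[0,0,0],[0,0,0],[0,0,0],[0,0,0]])

```text
t: 1.4
tcp_pos: [567.8, 104.1, 236.3]
ee_rot: [0.874, -0.032, 0.482, 0.06]
force: [0.1, -0.0, 0.0]
opening: 0.998
```

```bash
python3 go.py stand 50 -55 150 0 58
python3 - <<'E'
from h import *
im,d,c=grab("wrist"); 
for f,z in((40,150),(100,150),(0,150)): print(proj(SW([f,-55,z]),c).round())
cv2.imwrite("pics/w1.png",im[...,::-1])
E
```

```text
t 1.4 tcp [567.8 104.1 236.3] F [ 0.1 -0.   0. ] op 0.998 q [ 0.01  0.17  1.88  0.14  0.54 -1.8 ]
target [627.9 115.6 134.1] [119.1   3.   -2.9] [-0.26  0.26 -0.01]
[[327. 224.]]
[[326. 273.]]
[[327. 180.]]
```

View pics/w1.png

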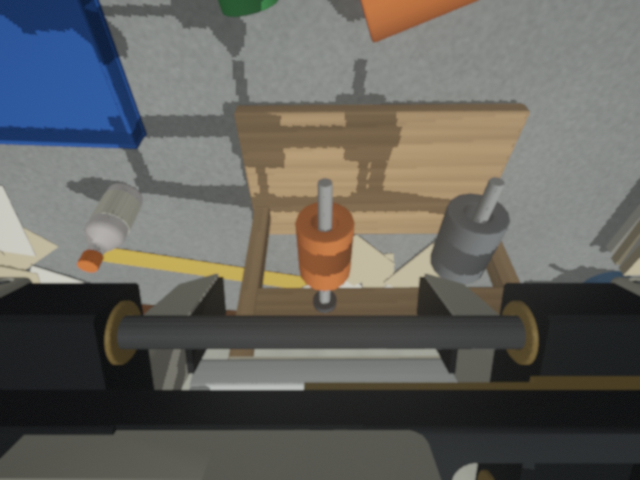

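The wrist view shows the orange core centred between the jaws at (325,245). Its spindle tip is at (325,182), against a predicted (327,180). Going in.

Call:
carry_out(hand=[1,1,1,1,1], travel=[[16,3,-3],[34,3,-3],[52,3,-3],[68,3,-3],[80,3,-3]], angular=[[0,0,0],[0,0,0],[0,0,0],[0,0,0],[0,0,0]])

```text
t: 1.87
tcp_pos: [607.0, 112.2, 163.7]
ee_rot: [0.873, -0.032, 0.484, 0.06]
force: [-0.9, -0.1, -0.1]
opening: 0.999
```

```bash
python3 go.py stand 50 -55 150 0 58
```

```text
t 1.87 tcp [607.  112.2 163.7] F [-0.9 -0.1 -0.1] op 0.999 q [ 0.03  0.34  1.88  0.17  0.37 -1.82]
target [627.9 115.6 134.1] [36.4  0.5  2.2] [-0.28  0.03  0.01]
```

```bash
python3 go.py stand 49 -55 150 0 62
```

```text
t 1.87 tcp [607.  112.2 163.7] F [-0.9 -0.1 -0.1] op 0.999 q [ 0.03  0.34  1.88  0.17  0.37 -1.82]
target [625.8 115.3 133.4] [35.8  0.4  0. ] [-0.28  4.03 -0.  ]
```

Call:
carry_out(hand=[1,1,1,1,1], travel=[[6,0.4,0],[15,0.4,0],[24,0.4,0],[32,0.4,0],[36,0.4,0]], angular=[[0,2,0],[0,4,0],[0,4,0],[0,4,0],[0,4,0]])

```text
t: 2.28
tcp_pos: [625.4, 115.6, 131.8]
ee_rot: [0.855, -0.034, 0.514, 0.059]
force: [-0.2, 0.1, -1.1]
opening: 1.004
```

```bash
python3 go.py stand 49 -55 150 0 62;  python3 - <<'E'
from h import *
im,d,c=grab("wrist"); cv2.imwrite("pics/w2.png",im[...,::-1])
E
```

```text
t 2.28 tcp [625.4 115.6 131.8] F [-0.2  0.1 -1.1] op 1.004 q [ 0.04  0.43  1.81  0.12  0.42 -1.76]
target [625.8 115.3 133.4] [-1.3 -0.3  1. ] [-0.28 -0.04 -0.04]
```

View pics/w2.png

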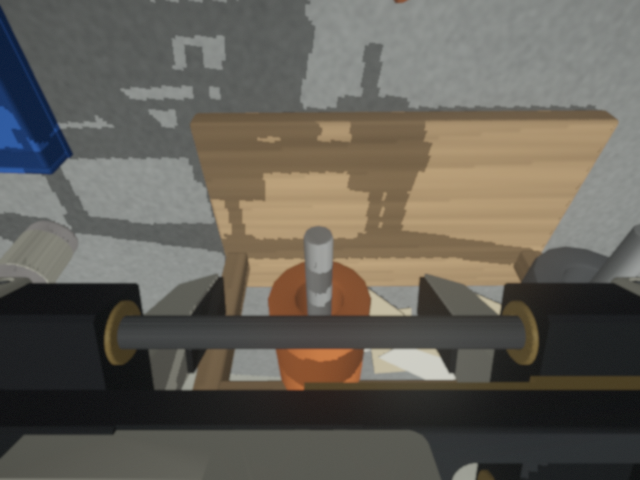

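The core sits centred between the jaws at (319,320), and there's no contact force. Closing the gripper.

Call:
carry_out(hand=[0.2,-1,-1,-1,-1], travel=[[0,0,0],[0,0,0],[0,0,0],[0,0,0],[0,0,0]], angular=[[0,0,0],[0,0,0],[0,0,0],[0,0,0],[0,0,0]])

```text
t: 2.75
tcp_pos: [625.3, 115.5, 131.9]
ee_rot: [0.855, -0.034, 0.514, 0.059]
force: [0.9, -0.6, 0.0]
opening: 0.687
```

Call:
carry_out(hand=[-1,-1,-1,-1,-1], travel=[[0,0,0],[0,0,0],[0,0,0],[0,0,0],[0,0,0]], angular=[[0,0,0],[0,0,0],[0,0,0],[0,0,0],[0,0,0]])

```text
t: 3.17
tcp_pos: [625.4, 115.5, 132.1]
ee_rot: [0.855, -0.034, 0.514, 0.059]
force: [-0.9, 0.5, 1.0]
opening: 0.475
```

```bash
python3 go.py stand 49 -55 155 0 62;  python3 go.py stand -21 -55 155 0 62;python3 - <<'E'
from h import *
im,d,c=grab("wrist"); cv2.imwrite("pics/w3.png",im[...,::-1])
E
```

```text
t 3.17 tcp [625.4 115.5 132.1] F [-0.9  0.5  1. ] op 0.475 q [ 0.04  0.43  1.81  0.12  0.42 -1.76]
target [625.8 115.3 138.4] [-5.4 -0.2  3.2] [-0.29 -0.02 -0.03]
t 3.17 tcp [625.4 115.5 132.1] F [-0.9  0.5  1. ] op 0.475 q [ 0.04  0.43  1.81  0.12  0.42 -1.76]
target [556.4 105.5 138.4] [-38.3  -0.5 -58.6] [-0.29 -0.02 -0.03]
```

View pics/w3.png

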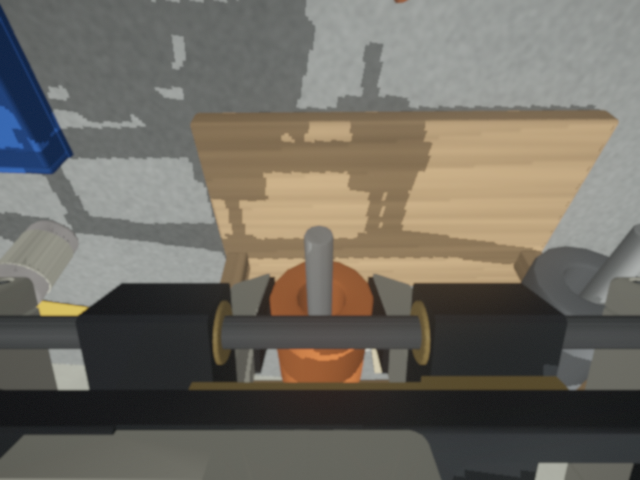

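The opening is 0.475 × 92 ≈ 44 mm, which is the core's diameter, so it's gripped. I'll lift 5 mm to centre the bore on the spindle, then check that it follows.

Call:
carry_out(hand=[-1,-1,-1,-1], travel=[[-2,0,1],[-4,0,2.2],[-4.8,0,2.6],[-4.8,0,2.6]], angular=[[0,0,0],[0,0,0],[0,0,0],[0,0,0]])

```text
t: 3.55
tcp_pos: [625.6, 115.5, 137.8]
ee_rot: [0.855, -0.034, 0.514, 0.059]
force: [0.3, 0.2, -0.7]
opening: 0.475
```

```bash
python3 go.py stand -51 -55 155 0 62;python3 - <<'E'
from h import *
im,d,c=grab("wrist"); cv2.imwrite("pics/w4.png",im[200:400,220:420][...,::-1].repeat(3,0).repeat(3,1))
E
```

```text
t 3.55 tcp [625.6 115.5 137.8] F [ 0.3  0.2 -0.7] op 0.475 q [ 0.04  0.42  1.8   0.11  0.44 -1.76]
target [526.7 101.3 138.4] [-47.4  -0.6 -87.9] [-0.28  0.   -0.03]
```

View pics/w4.png

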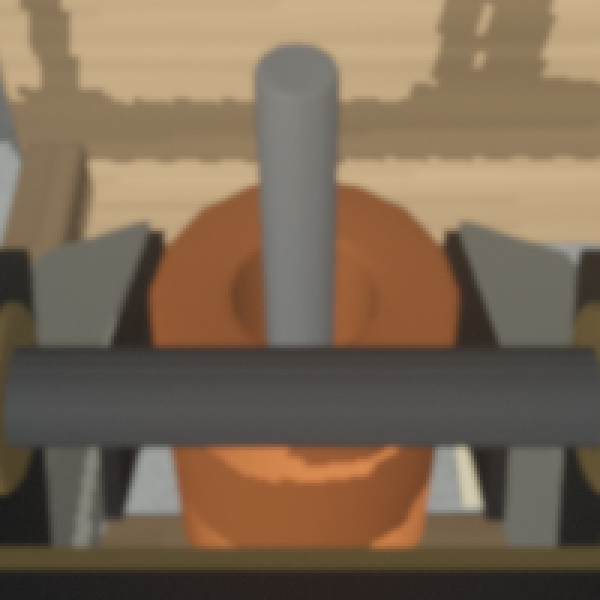

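The spindle is now centred in the bore (crop 297,300). Sliding off.

Call:
carry_out(hand=[-1,-1,-1,-1,-1], travel=[[-7,0,-13],[-18,-0.2,-33],[-28,-0.4,-52],[-38,-0.5,-70],[-47,-0.6,-88]], angular=[[0,0,0],[0,0,0],[0,0,0],[0,0,0],[0,0,0]])

```text
t: 4.02
tcp_pos: [525.6, 101.2, 137.8]
ee_rot: [0.855, -0.034, 0.514, 0.059]
force: [-0.0, 0.7, -0.6]
opening: 0.474
```

```bash
python3 go.py stand -101 -55 155 0 62;python3 - <<'E'
from h import *
im,d,c=grab("wrist"); cv2.imwrite("pics/w5.png",im[...,::-1])
E
```

```text
t 4.02 tcp [525.6 101.2 137.8] F [-0.   0.7 -0.6] op 0.474 q [ 0.01  0.26  2.06  0.18  0.34 -1.86]
target [477.2  94.3 138.4] [-23.5  -0.3 -42.8] [-0.28 -0.03 -0.03]
```

View pics/w5.png

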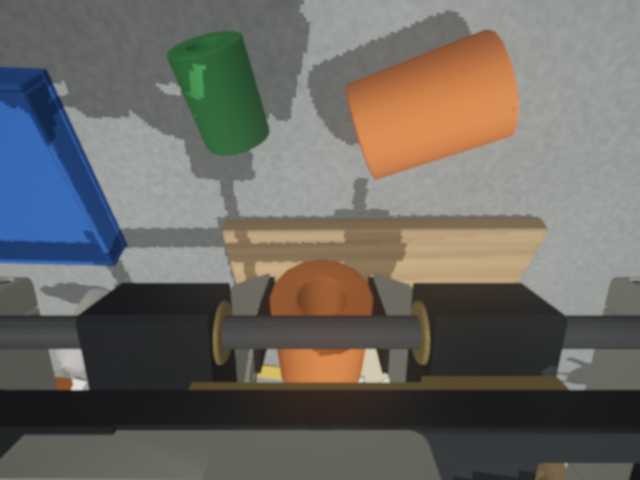

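Call:
carry_out(hand=[-1,-1,-1,-1], travel=[[-4,0,-8],[-10,-0.2,-18],[-15,-0.2,-27],[-15,-0.2,-27]], angular=[[0,0,0],[0,0,0],[0,0,0],[0,0,0]])

```text
t: 4.4
tcp_pos: [488.9, 96.9, 136.8]
ee_rot: [0.853, -0.034, 0.517, 0.06]
force: [-0.3, 0.6, -1.4]
opening: 0.477
```

```bash
python3 go.py stand -81 -75 195 0 62;python3 go.py world 555 -172 110 0 62 0.094;python3 - <<'E'
from h import *
im,d,c=grab("side"); cv2.imwrite("pics/s5.png",im[...,::-1])
z=np.load("top0.npz"); P=z["P"]; 
for u,v in((384,150),(383,155),(385,160)): print(P[v,u])
E
```

```text
t 4.4 tcp [488.9  96.9 136.8] F [-0.3  0.6 -1.4] op 0.477 q [-0.    0.21  2.14  0.21  0.32 -1.9 ]
target [499.8  77.3 178.4] [-33.2 -20.7  26.5] [-0.27 -0.41 -0.11]
t 4.4 tcp [488.9  96.9 136.8] F [-0.3  0.6 -1.4] op 0.477 q [-0.    0.21  2.14  0.21  0.32 -1.9 ]
target [ 563.8 -171.2   93.4] [  54.8 -275.9   13.6] [ 2.09 -0.42 -1.35]
[ 738.60863397 -105.65010133  110.29509221]
[ 733.93339887 -106.16070525   83.20916289]
[ 725.41923968 -112.11973189   69.04022278]
```

View pics/s5.png

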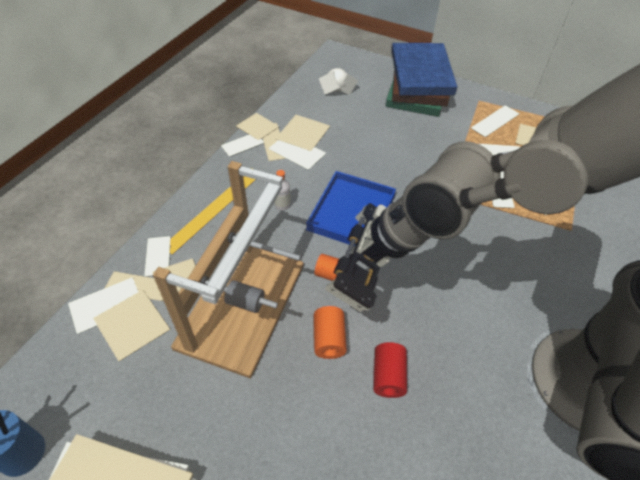

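The core is clear of the spindle: the spindle tip is at (305,268) and the core at (326,266). Now raising it and carrying it over the tray.

Call:
carry_out(hand=[-1,-1,-1,-1,-1], travel=[[-12,-5,6],[-24,-20,15],[-33,-45,24],[-30,-72,26],[-26,-100,26]], angular=[[0,0,0],[0,0,0],[0,0,0],[0,0,0],[0,0,0]])

```text
t: 4.87
tcp_pos: [517.0, -2.0, 173.9]
ee_rot: [0.855, -0.035, 0.514, 0.06]
force: [0.5, 0.2, -0.8]
opening: 0.475
```

```bash
python3 go.py world 555 -172 110 0 62 0.094
```

```text
t 4.87 tcp [517.   -2.  173.9] F [ 0.5  0.2 -0.8] op 0.475 q [-0.27  0.17  2.05  0.4   0.5  -2.29]
target [ 563.8 -171.2   93.4] [  81.7 -174.1  -17.3] [ 2.19 -0.06 -1.27]
```

Call:
carry_out(hand=[-1,-1,-1,-1,-1], travel=[[8,-28,0],[20,-60,-3],[34,-92,-6],[48,-122,-10],[60,-145,-13]], angular=[[0,0,0],[1,0,-0.5],[2,0,-1],[2.2,0,-1.3],[2.2,0,-1.3]])

```text
t: 5.28
tcp_pos: [554.6, -146.3, 113.9]
ee_rot: [0.856, -0.024, 0.515, 0.039]
force: [0.4, -0.3, -1.0]
opening: 0.477
```

```bash
python3 go.py world 555 -172 80 0 62 0.094
```

```text
t 5.28 tcp [ 554.6 -146.3  113.9] F [ 0.4 -0.3 -1. ] op 0.477 q [-0.55  0.38  1.96  0.65  0.48 -2.74]
target [ 563.8 -171.2   63.4] [ 47.9 -25.6 -17.6] [-0.06 -0.01  0.16]
```

Call:
carry_out(hand=[-1,-1,-1,-1,-1], travel=[[10,-6,-4],[22,-13,-9],[35,-20,-13],[45,-25,-17],[48,-25.5,-17.5]], angular=[[0,0,0],[0,0,0],[0,0,0],[0,0,0],[0,0,0]])

```text
t: 5.7
tcp_pos: [564.2, -172.3, 61.5]
ee_rot: [0.856, -0.024, 0.515, 0.038]
force: [0.3, -0.2, -1.3]
opening: 0.475
```

```bash
python3 go.py world 555 -172 36 0 62 0.094
python3 - <<'E'
from h import *
im,d,c=grab("side"); cv2.imwrite("pics/s6.png",cv2.resize(im[130:330,250:510],None,fx=3,fy=3,interpolation=cv2.INTER_CUBIC)[...,::-1])
im,d,c=grab("wrist"); cv2.imwrite("pics/w6.png",im[...,::-1])
E
```

```text
t 5.7 tcp [ 564.2 -172.3   61.5] F [ 0.3 -0.2 -1.3] op 0.475 q [-0.59  0.5   1.95  0.81  0.41 -2.96]
target [ 563.8 -171.2   19.4] [ 37.    1.2 -20. ] [-0.15 -0.09  0.16]
```

View pics/s6.png

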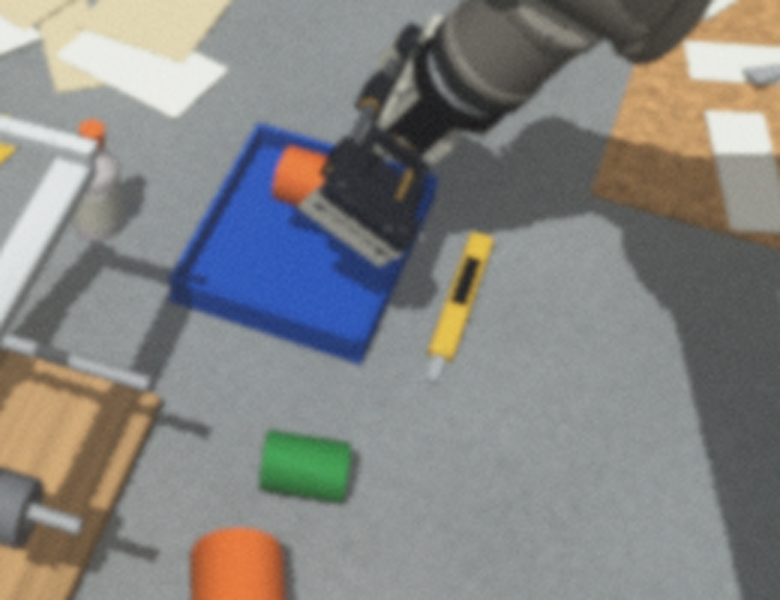

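View pics/w6.png

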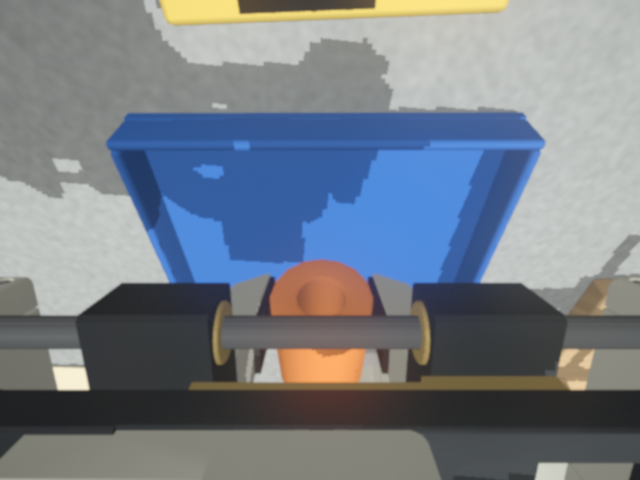

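Joint 6 is at -2.96 and nearing its limit of -3.11, so I'll yaw the tool about -17° before lowering.

```bash
python3 go.py world 555 -165 82 0 62 -0.2
```

```text
t 5.8 tcp [ 564.2 -171.3   62.6] F [ 0.5 -0.4 -0.1] op 0.479 q [-0.59  0.5   1.95  0.81  0.42 -2.96]
target [ 563.7 -166.8   65.4] [-2.5  4.6  1.2] [14.77 -0.04 -7.77]
```

Call:
carry_out(hand=[-1,-1,-1,-1,-1], travel=[[-0.5,1,0.3],[-1,2,0.6],[-2,3.5,1],[-2.5,4.6,1.2],[-2.5,4.6,1.2]], angular=[[4,0,-2],[8,0,-4],[12,0,-6.2],[14.8,0,-7.8],[14.8,0,-7.8]])

```text
t: 6.22
tcp_pos: [567.1, -169.0, 74.0]
ee_rot: [0.851, 0.054, 0.516, -0.083]
force: [0.4, -1.0, -0.3]
opening: 0.478
```

```bash
python3 go.py world 555 -165 38 0 62 -0.2
python3 - <<'E'
from h import *
im,d,c=grab("wrist"); cv2.imwrite("pics/w7.png",im[...,::-1])
E
```

```text
t 6.22 tcp [ 567.1 -169.    74. ] F [ 0.4 -1.  -0.3] op 0.478 q [-0.5   0.47  1.97  0.53  0.28 -2.34]
target [ 563.7 -166.8   21.4] [ 44.9   1.2 -27.7] [-0.07 -0.48 -0.36]
```

View pics/w7.png

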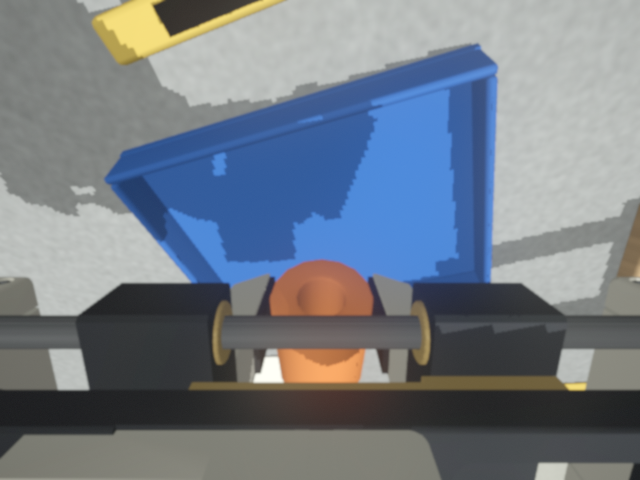

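Yawing brought joint 5 to its lower limit (0.28), so joints 5 and 6 trade off against each other. A steeper tool (70°) frees both. It tilts the core only 8° (0.14 rad), and it will settle flat when its far edge touches the floor. Re-planning with yaw ≈ 0.05.

```bash
python3 go.py world 556 -168 85 0 70 0.05
```

```text
t 6.27 tcp [ 567.  -169.2   73.7] F [-0.3  0.4 -1. ] op 0.478 q [-0.5   0.47  1.97  0.53  0.28 -2.35]
target [ 562.4 -167.7   67.3] [ 3.4  0.6 -7.2] [-12.92   7.54   5.38]
```

Call:
carry_out(hand=[-1,-1,-1,-1,-1], travel=[[-4,0,-1],[-4,0,-2],[-2,0,-4],[0,0.6,-7],[3,0.6,-7]], angular=[[0,4,0],[-3,7.5,1.2],[-7,7.5,3],[-11,7.5,4.6],[-12.9,7.5,5.4]])

```text
t: 6.68
tcp_pos: [562.7, -167.7, 68.1]
ee_rot: [0.82, -0.016, 0.572, 0.023]
force: [-1.6, -0.2, -0.6]
opening: 0.472
```

```bash
python3 go.py world 556 -168 48 0 70 0.05
```

```text
t 6.68 tcp [ 562.7 -167.7   68.1] F [-1.6 -0.2 -0.6] op 0.472 q [-0.52  0.5   1.85  0.39  0.52 -2.46]
target [ 562.4 -167.7   30.3] [ 35.4   0.  -13.3] [ 0.37  0.14 -0.12]
```

Joints are comfortable now (q5 0.52, q6 -2.46). Lowering.

Call:
carry_out(hand=[-1,-1,-1,-1,-1], travel=[[8,0,-3],[17,0,-6.5],[26,0,-10],[35,0,-13],[35,0,-13]], angular=[[0,0,0],[0,0,0],[0,0,0],[0,0,0],[0,0,0]])

```text
t: 7.1
tcp_pos: [561.4, -166.9, 28.4]
ee_rot: [0.819, -0.016, 0.574, 0.024]
force: [0.6, 0.1, -0.3]
opening: 0.475
```

```bash
python3 go.py world 556 -168 38 0 70 0.05
python3 - <<'E'
from h import *
im,d,c=grab("side"); cv2.imwrite("pics/s8.png",cv2.resize(im[150:300,270:470],None,fx=3.9,fy=3.9,interpolation=cv2.INTER_CUBIC)[...,::-1])
E
```

```text
t 7.1 tcp [ 561.4 -166.9   28.4] F [ 0.6  0.1 -0.3] op 0.475 q [-0.52  0.57  1.88  0.46  0.44 -2.55]
target [ 562.4 -167.7   20.3] [ 8.  -0.8 -1.8] [ 0.35 -0.03 -0.25]
```

View pics/s8.png

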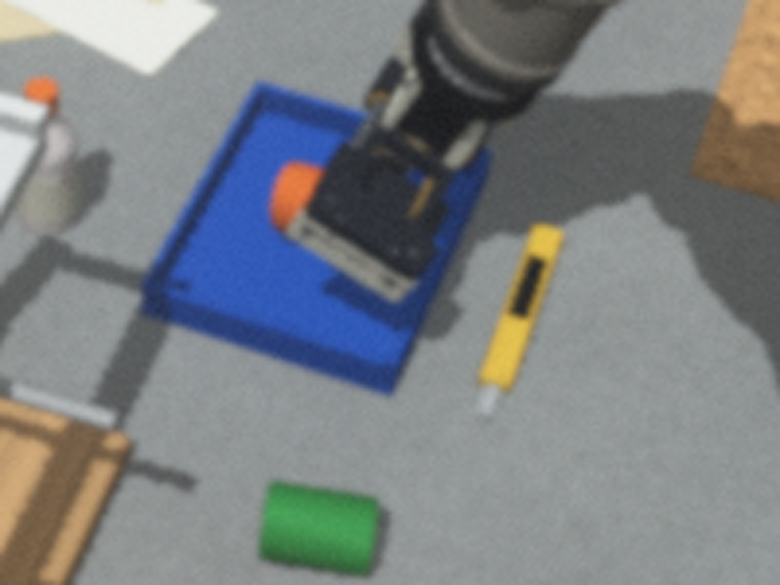

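The core is inside the tray, far end at crop (295,195), not touching yet. Lowering gently until contact.

Call:
carry_out(hand=[-1,-1,-1,-1,-1], travel=[[2,0,-0.7],[4,0,-1.4],[6,0,-2.1],[7,0,-2.5],[7,0,-2.5]], angular=[[0,0,0],[0,0,0],[0,0,0],[0,0,0],[0,0,0]])

```text
t: 7.57
tcp_pos: [561.9, -167.1, 21.9]
ee_rot: [0.819, -0.016, 0.573, 0.024]
force: [0.5, 0.5, -0.2]
opening: 0.474
```

Call:
carry_out(hand=[-1,-1,-1,-1,-1], travel=[[0.6,0,-0.2],[1.2,0,-0.4],[1.8,0,-0.6],[1.8,0,-0.6],[1.8,0,-0.6]], angular=[[0,0,0],[0,0,0],[0,0,0],[0,0,0],[0,0,0]])

```text
t: 7.98
tcp_pos: [561.9, -167.1, 20.0]
ee_rot: [0.819, -0.016, 0.573, 0.024]
force: [0.0, 0.3, -0.5]
opening: 0.472
```

Call:
carry_out(hand=[-1,-1,-1,-1,-1], travel=[[0.6,0,-0.2],[1.2,0,-0.4],[1.8,0,-0.6],[1.8,0,-0.6],[1.8,0,-0.6]], angular=[[0,0,0],[0,0,0],[0,0,0],[0,0,0],[0,0,0]])

```text
t: 8.4
tcp_pos: [562.1, -167.2, 18.3]
ee_rot: [0.819, -0.016, 0.573, 0.024]
force: [-1.9, 0.1, 1.5]
opening: 0.471
```

Call:
carry_out(hand=[-1,-1,-1,-1,-1], travel=[[0.6,0,-0.2],[1.2,0,-0.4],[1.8,0,-0.6],[1.8,0,-0.6],[1.8,0,-0.6]], angular=[[0,0,0],[0,0,0],[0,0,0],[0,0,0],[0,0,0]])

```text
t: 8.82
tcp_pos: [562.3, -167.3, 16.8]
ee_rot: [0.819, -0.016, 0.573, 0.024]
force: [-3.0, -0.2, 6.1]
opening: 0.473
```

Contact with the floor at 6 N. Opening gradually.

Call:
carry_out(hand=[-0.02,0.02,0.06,0.15,0.3], travel=[[0,0,0],[0,0,0],[0,0,0],[0,0,0],[0,0,0]], angular=[[0,0,0],[0,0,0],[0,0,0],[0,0,0],[0,0,0]])

```text
t: 9.23
tcp_pos: [562.2, -167.2, 16.6]
ee_rot: [0.819, -0.016, 0.573, 0.024]
force: [0.7, 0.1, -0.6]
opening: 0.601
```

Call:
carry_out(hand=[0.5,0.6,0.6,0.6,0.6], travel=[[0,0,0],[0,0,0],[0,0,0],[0,0,0],[0,0,0]], angular=[[0,0,0],[0,0,0],[0,0,0],[0,0,0],[0,0,0]])

```text
t: 9.65
tcp_pos: [562.3, -167.2, 16.5]
ee_rot: [0.819, -0.016, 0.573, 0.024]
force: [-0.0, -0.3, -0.6]
opening: 0.803
```

Run:
```python
from h import *
im,d,c=grab("wrist"); cv2.imwrite("pics/w9.png",im[...,::-1])
```

```text
(no output)
```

View pics/w9.png

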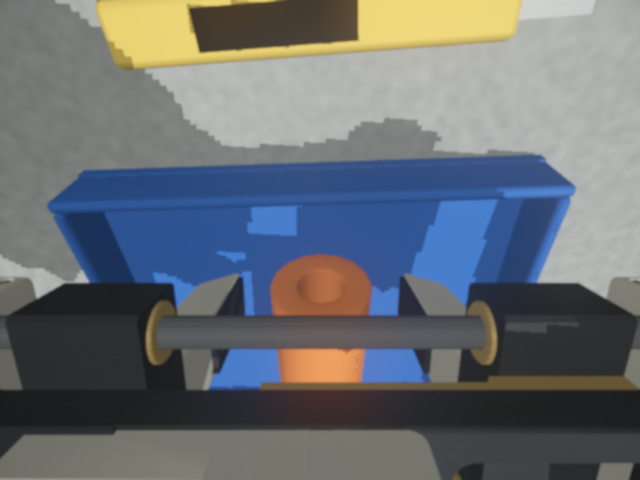

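The core is lying on the tray floor at (321,320) with both jaws clear of it. Withdrawing along the tool axis.

Call:
carry_out(hand=[0.6,0.6,0.6,0.6,0.6], travel=[[-8,0,0],[-25,0,0],[-50,0,0],[-80,0,0],[-110,0,0]], angular=[[0,0,0],[0,0,0],[0,0,0],[0,0,0],[0,0,0]])

```text
t: 10.12
tcp_pos: [523.5, -169.4, 120.9]
ee_rot: [0.819, -0.016, 0.573, 0.024]
force: [0.8, -0.6, 0.3]
opening: 0.799
```

Call:
carry_out(hand=[0.6,0.6,0.6,0.6,0.6], travel=[[-20,0,0],[-40,0,-10],[-60,0,-30],[-80,0,-50],[-80,0,-50]], angular=[[0,0,0],[0,0,0],[0,0,0],[0,0,0],[0,0,0]])

```text
t: 10.53
tcp_pos: [446.7, -173.5, 181.2]
ee_rot: [0.819, -0.016, 0.573, 0.023]
force: [-0.0, 0.1, 1.0]
opening: 0.799
```

Run:
```python
from h import *
s=monitor.get_state(); print(s["t"],s["tcp_pos"],s["force"],s["joints"].round(2))
for n in("side","top"):
    im,d,c=grab(n); cv2.imwrite(f"pics/f_{n}.png",im[...,::-1]); P=cloud(d,c)
    h=cv2.cvtColor(im,cv2.COLOR_RGB2HSV); m=(h[...,0]>3)&(h[...,0]<16)&(h[...,1]>170)&(abs(P[...,0]-580)<80)&(abs(P[...,1]+167)<95)
    Q=P[m]; print(n,m.sum(), np.percentile(Q,[2,50,98],axis=0).round(1).tolist() if m.sum() else 0)
```

```text
10.5333 [ 446.6526551  -173.51332279  181.15783594] [-0.0358609   0.09961195  0.99919048] [-0.69  0.16  1.98  0.34  0.77 -2.53]
side 307 [[546.7, -171.0, 28.0], [572.6, -154.3, 41.5], [598.6, -144.5, 48.5]]
top 396 [[547.1, -182.6, 34.2], [573.9, -162.4, 44.6], [601.6, -145.3, 50.4]]
```

View pics/f_side.png

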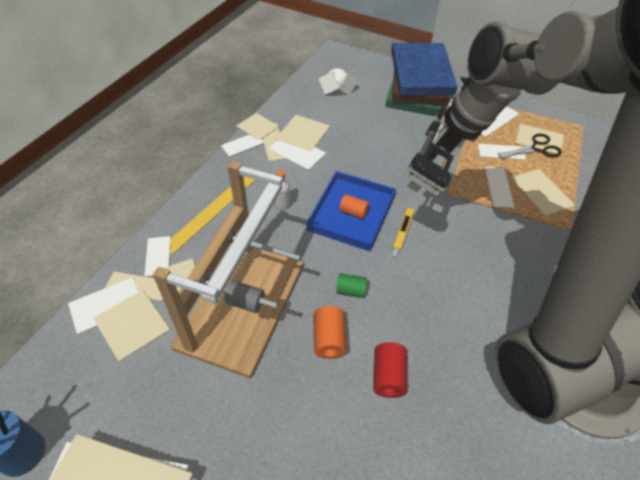

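View pics/f_top.png

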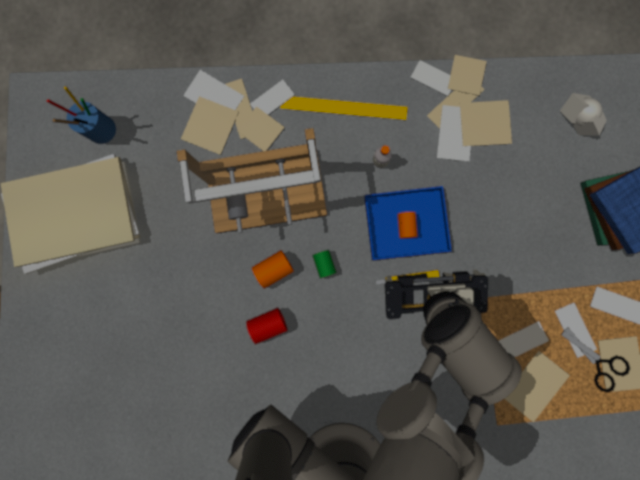

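The core lies flat in the tray at (408,225) in the top view, at about (574,-164). Its top is at 49 mm, so its centre is at about 27 mm. The grey core, glue bottle and cutter are where they were. Handing in.

Run:
```python
from h import *
im,d,c=grab("top");P=cloud(d,c);h=cv2.cvtColor(im,cv2.COLOR_RGB2HSV); m=(h[...,0]>3)&(h[...,0]<16)&(h[...,1]>170)&(abs(P[...,0]-580)<80)&(abs(P[...,1]+167)<95)
print(np.percentile(P[m],[2,50,98],axis=0).round(1).tolist()); print(hand_in())
```

```text
[[547.1, -182.7, 34.9], [573.8, -162.3, 44.8], [601.6, -145.5, 50.5]]
the job is handed in; nothing more can be done
None
```

I slid the orange core off its spindle, lowered it into the blue tray until it touched the floor (about 6 N), let go and backed the arm away. I handed the job in at about 10.7 s of the 48 s allowed; no verdict was reported.

- **Core:** it lies on its side at about (574, -164), close to the tray centre. Its top is at about 49 mm, which puts its centre at about 27 mm. Two top-camera readings matched within 0.3 mm, so it is at rest.
- **Everything else:** by eye in the last top and side pictures, the grey core is still on its spindle and the glue bottle and cutter look unmoved. I did not measure these.
- **Robot:** the last force reading was about 1 N, which is the noise level, and the arm touches nothing.

**What didn't go to plan:** above the tray, joint 6 came close to its limit. My first fix, a turn of the tool, pushed joint 5 to its lower limit. I steepened the tool to 70° instead, so the core touched down tilted by about 8° and settled flat when released.

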